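# Set up the bezel block for truing a bezel

## Task

Set the bench up for truing the wide brass bezel: first put the bezel block square and central on top of the steel bench block, then seat the wide bezel, taper down, in the bezel block's wide hole, and then stand the wide punch upright in that bezel. Last, lay the mallet flat on the bench close along the right-hand side of the bench block (as seen from the robot), its head beside the block and its handle pointing back towards the robot. Leave the narrow copper bezel and the narrow punch where they are.

Things in the scene. Friction and masses are not known exactly. Their poses are not given: they have to be found in the camera images.
- bench_block: polished steel block, 62 x 62 x 19 mm, lying fixed on a brown leather pad (78 x 78 mm, 6 mm thick); origin at the centre of its underside, z up; its top is 19 mm above the origin (25 mm above the bench). Its x axis points away from the robot (within 0.2 rad), its y axis to the robot's left
- bezel_block: bright steel block with two round tapered holes with dark walls, 64 (x) x 42 (y) x 22 (z) mm, 0.32 kg, lying loose on the bench; origin at the centre of its underside, z up. The wide hole is at x = -13 mm, the narrow hole at x = +17.5 mm, both at y = 0. Take it across its 42 mm width (along its y)
- wide_die (a point): centre of the mouth of the wide hole, in the top face of the bezel block, with the bezel block's axes. The mouth is 25.5 mm in diameter; the hole goes right through and tapers by 0.5 mm of diameter for each mm of depth, as the outside of the bezel does. The wide bezel sits in it with its underside about 11 mm below the mouth and its rim about 9 mm above
- wide_bezel: wide brass bezel (an open tapered cup without a floor), standing on the soldering block; origin at the centre of its underside, z up. 20 mm high: the lower 12 mm taper from 20 mm diameter at the foot to 26 mm, the upper 8 mm are a straight band of 26 mm diameter. Wall 2 mm; the inside is 22 mm wide at the rim and tapers to about 16 mm at the foot. Take it by the straight band
- narrow_bezel: the like in copper, 16 mm high and 18 mm in diameter, also standing on the soldering block about 54 mm from the wide one; not needed, leave it alone. Origin at the centre of its underside
- wide_punch: steel bezel punch, 80 mm long, upright in the wooden stand, nose down; origin at the nose's flat lower end, z up to its head. The nose tapers from 14.5 mm diameter at its end to 21 mm at 13 mm height; above 18 mm it is a straight 17 mm shaft. The nose is sunk 26 mm in the stand: lift it straight up by over 30 mm. Seated, its end is about 3 mm below the bezel's underside
- narrow_punch: the like but thinner, shaft 11 mm in diameter, 68 mm long, in the other hole of the stand, 44 mm from the wide punch; not needed, leave it alone. Origin at the centre of the nose's end
- mallet: rawhide mallet lying on the wooden half of the bench (3 mm higher than the black half, where its new place is), 0.19 kg, 218 mm long; origin in the middle of its length, at its underside, y along the handle towards the head, z up. The head is a roll 68 mm long (along x) and 37 mm thick, its centre at y = +91 mm and 18 mm high; the handle is up to 18 mm wide and 24 mm high and reaches from y = -109 mm to the head. It balances at about y = +50 mm; take the handle there
- solder_block: pale honeycomb soldering block, 100 (x) x 68 (y) x 22 mm, fixed, on which both bezels stand at x = +27 and -27 mm; origin at the centre of its underside
- punch_stand: wooden stand, 90 (x) x 44 (y) x 36 (z) mm, fixed on the wooden half of the bench (3 mm higher than the black half), with two holes 26 mm deep: the wide punch's at x = -22 mm, the narrow punch's at x = +22 mm, both at y = 0; origin at the centre of its underside
Things that resemble listed ones, but are neither listed nor needed, are in the scene too. Several things have the shape of the wide_bezel; the one meant has the colours described above.

How it is judged:
By the outcome, as a careful person would: the job done as asked, in the order asked, and still so for the second after the job is handed in, with the robot touching nothing.
It also fails if it takes over 115 s, if anything falls off the work surface, if the arm or the gripper's body presses on something with over 40 N, if the wrist force passes 120 N, or if a joint passes its speed limit or range.

## Robot

A 6-joint arm with a two-finger parallel gripper is mounted at the origin on a cart in front of the work surface, level with it; the furniture and walls round the work are solid. World frame = base frame: x ahead of the robot, y to its left, z up, the work surface at z = 0. Lengths are in m, angles in degrees, forces in N, time in s.
With the tool pointing down it reaches from about 0.35 to 0.8 m from the base axis. Payload 7.3 kg.
Tool frame: the origin (TCP) lies at the very end of the fingers, on their centre line; the grasp point (between the pads) lies 19 mm behind it (arm.grip_point_offset is the distance from the TCP to the grasp point, in m); z points along the fingers, y is the line along which they close (so a half turn about z gives the same grasp; the last joint's range is limited). The gripper opens to 85 mm and grips with 20 to 120 N. Pads are 22 mm wide; open, the fingers measure 114 mm over their backs; the gripper's body (76 mm by 85 mm) begins 54 mm behind the grasp point. The pads swing forward as they close: fully open they stand 13 mm farther back than shut.
Start: joints at [-74.255, 19.595, 87.324, -0, 73.075, -8.365], TCP at [0.214, -0.479, 0.231] pointing down, gripper open.
Joint ranges: [-145.02, 145.02], [-44.19, 115.74], [2.07, 154.8], [-57.11, 237.11], [16.16, 152.29], [-177.93, 177.93]. Speed limits (degrees/s): [147.25, 147.25, 180, 180, 180, 180].

## Interface

Orientations are given as [roll, pitch, yaw] about the fixed x, y, z axes, in that order (R = Rz(yaw) Ry(pitch) Rx(roll)).
In Python, from rig import arm, imaging gives the robot as it stands.
- The arm moves only by the shell command python3 -m handwheel 'ROWS' [FORCE]. ROWS is text: rows parted by semicolons, each of 5 numbers parted by spaces: the closure, from 0 (fully open) to 1 (shut), then the shift along the tool's x, y, z in cm, then the turn about the tool's z in rad. In form: jaw dx dy dz twist; .... A call has 1 to 12 rows; each row is the pose to reach, as a shift and turn from the pose commanded when the call began, along the tool's axes at that moment; what a row does not reach only later rows make up. A row lasts 1/12 s, in which the tool goes at most 41.7 mm and 7.16 degrees, less where a joint would pass 70% of its speed; a pose out of reach is approached as far as the arm can. A call with a gripper value outside its range is refused whole. The fingers move at their own pace and stop on an object; FORCE is the grip in N (left out, the last holds). Time passes only in rows, so rows that repeat a pose let the fingers close. It gives the time, the measured TCP pose, the force, the opening and the grip force at its end, in the units of the state.
- arm.get_state(): the state, without advancing time (a new reading comes with each control period).
- imaging.read_camera(name): name is "scene" or "top" or "wrist"; returns (picture, depth): 400x640x3 uint8, blue, green, red; 400x640 float32, m along the optical axis (not along the pixel's ray), 0 where there is no reading.
- imaging.camera_info(name): a dict with "fov_y" (degrees; the focal length in pixels is half the picture's height over the tangent of half this angle, whatever the lens; pixels are square), "cx", "cy" (the principal point, pixels), "R" (3x3) and "t" (3): a world point X has camera coordinates R X + t. Camera axes: x right, y down, z forward; pixel columns grow to the right and rows downward; lengths in m; the calibration is good to about 2 mm. A picture is of the moment at which its call begins: read the wrist's pose just before it. camera_info takes no time and is no camera call; for the wrist camera it gives the pose at the moment of the call.
- arm.sign_off(): hands the job in; it is judged then, once.
The state is a dict: "time": time; "qpos": joint angles; "joint_vel": joint speeds; "effort": joint torques, N m; "tcp_pos": TCP position; "eef_rot": TCP orientation; "force": force on the tool from outside, world axes, zero at the start; "torque": the same for the moment, N m; "width": opening from 0.0 (shut) to 1.0 (fully open); "gripper_force": force on a finger pad.
Only numpy, scipy, OpenCV 4.12 (cv2) and the standard library are available. Lean on these libraries where they do the work, as an engineer would, in place of code of your own. Each camera call takes 0.05 s, during which the arm holds its last target. There are 200 camera calls.

## Working session

There is one attempt and no reset: what is moved stays moved. The work goes in short steps, Python scripts to look and compute and a shell command to move; the robot and the scene stay as the last step left them, time stands still between calls to the robot, and variables do not carry over. Pictures are saved under pics/ and viewed, at most 16 in all, crops included, and the job is handed in when it is done.

```bash
ls; mkdir -p pics
cat > h.py <<'E'
import numpy as np, cv2
from rig import arm, imaging
def grab(n):
    i=imaging.camera_info(n); p,d=imaging.read_camera(n); return p,d,i
def cloud(d,i):
    h,w=d.shape; f=h/2/np.tan(np.radians(i['fov_y']/2))
    u,v=np.meshgrid(np.arange(w),np.arange(h))
    P=np.stack([(u-i['cx'])/f*d,(v-i['cy'])/f*d,d],-1)
    X=(P-np.array(i['t']))@np.array(i['R'])
    X[d<=0]=np.nan
    return X
E
python3 - <<'E'
from h import *
print(arm.get_state())
for n in('scene','top'):
    p,d,i=grab(n); cv2.imwrite(f'pics/{n}0.png',p); np.savez(f'{n}0.npz',p=p,d=d,X=cloud(d,i)); print(n,i)
E
```

```text
pics
{'time': 0.0, 'qpos': array([-7.42544204e+01,  1.96373838e+01,  8.73787574e+01,  8.58992651e-04,
        7.30748224e+01, -8.36637867e+00]), 'joint_vel': array([ 0.04224715, -0.01363614, -0.03744447, -0.05637722, -0.03825499,
        0.0889479 ]), 'effort': array([ 9.07798640e-04, -4.33680010e+01, -2.46014571e+01, -8.33705917e-05,
        7.79076421e-03,  4.31539604e-06]), 'tcp_pos': array([ 0.21437471, -0.47878496,  0.23060808]), 'eef_rot': array([-1.79910124e+02, -1.40480825e-02,  2.41116965e+01]), 'force': array([-0.51225312,  1.32704603, -0.18797604]), 'torque': array([-0.05283292,  0.00759237, -0.00425129]), 'gripper_force': 0.0, 'width': 0.9972146564833371}
scene {'fov_y': 52.584342983581465, 'cx': 320.9549114767089, 'cy': 206.5803674630428, 'R': array([[-0.87038457, -0.49230587, -0.00810176],
       [-0.35879988,  0.64544586, -0.6742865 ],
       [ 0.33718445, -0.58398165, -0.7384254 ]]), 't': array([0.36270084, 0.37605595, 0.59173726])}
top {'fov_y': 48.0323235775098, 'cx': 321.86883603538627, 'cy': 199.0996974411855, 'R': array([[ 0.02430839, -0.99863292,  0.04627522],
       [-0.98402363, -0.03206787, -0.17512606],
       [ 0.1763706 , -0.04127888, -0.98345791]]), 't': array([-0.25724799,  0.51748284,  0.78419184])}
```

View pics/top0.png

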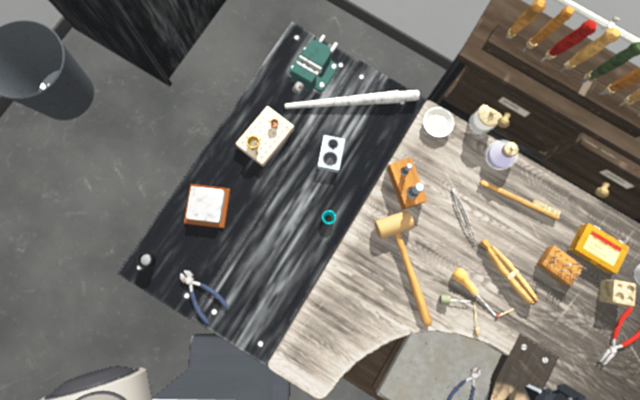

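View pics/scene0.png

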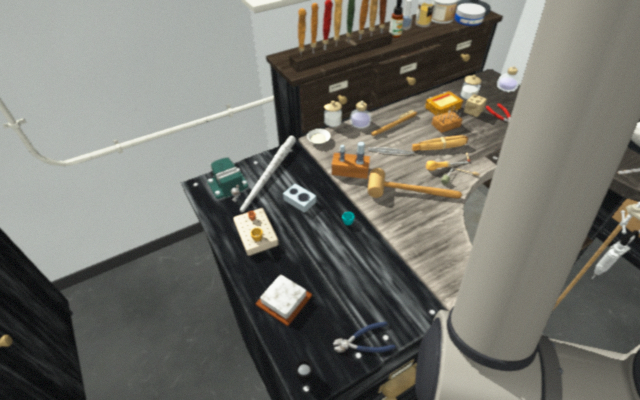

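The top view shows the bench block at (207,206), the solder block at (265,136) with bezels at (253,143) and (274,124), and the bezel block at (331,153). The punch stand is at (407,182) and the mallet head at (396,223). There are three bezel-like candidates: gold (253,143), small copper (274,124) and teal (329,217). The gold one fits "wide brass". I'll enlarge to confirm and measure.

Run:
```python
from h import *
z=np.load('top0.npz'); p,X=z['p'],z['X']
c=cv2.resize(p[95:235,180:440],None,fx=3,fy=3,interpolation=cv2.INTER_CUBIC); cv2.imwrite('pics/crop1.png',c)
def rect(u0,u1,v0,v1,z0,z1,name,plot=0):
    R=X[v0:v1,u0:u1].reshape(-1,3); R=R[(R[:,2]>z0)&(R[:,2]<z1)]
    r=cv2.minAreaRect((R[:,:2]*1000).astype(np.float32)); print(name,len(R),np.round(r[0],1),np.round(r[1],1),round(r[2],1),'z',np.round(np.median(R[:,2])*1000,1),'mean',np.round(R.mean(0)*1000,1))
rect(175,240,175,240,.018,.035,'bench')
rect(310,355,130,175,.015,.035,'bezelblk')
rect(230,300,100,170,.016,.027,'solder')
rect(240,265,132,155,.033,.06,'wbez')
rect(265,285,115,135,.030,.06,'nbez')
rect(385,430,150,210,.03,.045,'stand')
rect(398,416,155,178,.06,.12,'punchA')
rect(406,430,176,198,.06,.12,'punchB')
rect(370,420,205,240,.02,.06,'mhead')
rect(395,440,240,330,.013,.06,'mhandle')
for u,v in [(300,200),(240,270),(350,250),(460,250)]: print(X[v,u])
```

```text
bench 1096 [512.3 -20.7] [62.6 62.3] 85.0 z 26.0 mean [511.5 -21.5  25.9]
bezelblk 561 [ 623.2 -258.4] [41.9 65.3] 80.5 z 23.0 mean [ 623.7 -258.6   22.7]
solder 1548 [ 670.8 -138.8] [ 69.  141.2] 54.0 z 23.4 mean [ 653.1 -128.    23.3]
wbez 81 [ 632.5 -107.3] [24.3 25. ] 8.6 z 41.1 mean [ 633.3 -106.6   40.5]
nbez 47 [ 674.  -146.4] [16.4 15.5] 1.7 z 38.4 mean [ 674.9 -146.1   37.4]
stand 894 [ 565.2 -406.4] [90.1 45.4] 20.6 z 40.3 mean [ 564.7 -403.6   39.8]
punchA 48 [ 585.3 -398.5] [10.1 11. ] 82.3 z 79.8 mean [ 584.3 -397.7   76.8]
punchB 120 [ 544.4 -414.4] [16.4 17.4] 10.7 z 91.7 mean [ 542.7 -412.    85.6]
mhead 770 [ 486.9 -393. ] [54.6 93.5] 32.1 z 37.7 mean [ 483.6 -382.1   36.3]
mhandle 735 [ 380.7 -433.4] [170.6  44.5] 19.1 z 22.8 mean [ 369.9 -421.6   22.4]
[ 0.53077387 -0.20144801 -0.0007421 ]
[ 3.91300233e-01 -9.16030856e-02  3.58579703e-04]
[ 0.43471492 -0.30124066  0.00540121]
[ 0.44054759 -0.51688672  0.00618343]
```

View pics/crop1.png

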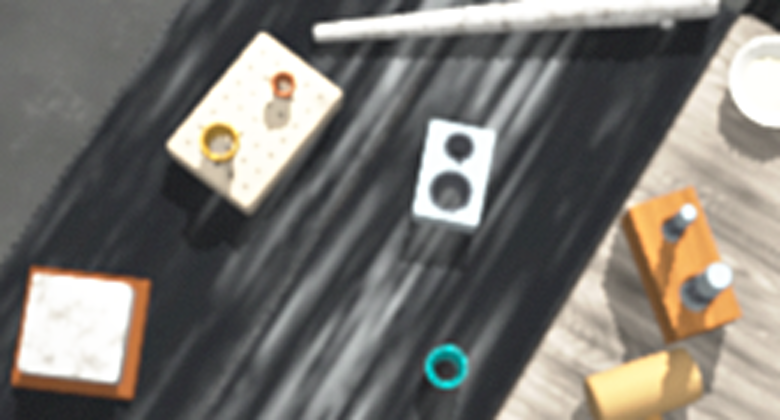

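The crop confirms it: yellow brass wide bezel at crop (219,141), narrow copper at (283,84), teal decoy at (446,366). The thick wide punch is at crop (710,283). In the bezel block the wide hole (450,188) is on the robot's side. All sizes and heights match what was given. Bezel block is at (623,-258) mm with yaw -9.5°, bench block at (512,-21) mm with yaw -5°.

```bash
cat >> h.py <<'E'
from scipy.spatial.transform import Rotation as Ro
def goal(x,y,z,yaw):
    s=arm.get_state(); R=Ro.from_euler('xyz',s['eef_rot'],degrees=True).as_matrix()
    d=R.T@(np.array([x,y,z])/1000-s['tcp_pos'])*100
    tw=-((yaw-s['eef_rot'][2]+180)%360-180)
    print('tcp',np.round(s['tcp_pos']*1000,1),'rot',np.round(s['eef_rot'],2),'| d cm',np.round(d,2),'tw',round(np.radians(tw),3),'rows',round(max(np.linalg.norm(d)/4.17,abs(tw)/7.16),1))
E
python3 -c "
from h import *
goal(623.2,-258.4,120,-9.5)"
```

```text
tcp [ 214.4 -478.8  230.7] rot [-1.7992e+02 -1.0000e-02  2.4110e+01] | d cm [46.32 -3.41 11.08] tw 0.587 rows 11.5
```

```bash
python3 -m handwheel '0 4 -0.3 0.3 0.05; 0 8 -0.6 0.6 0.1; 0 12 -0.9 1 0.15; 0 16 -1.2 1.5 0.2; 0 20 -1.5 2 0.25; 0 24 -1.8 2.5 0.3; 0 28 -2.1 3 0.36; 0 32 -2.4 4 0.42; 0 36 -2.7 5 0.48; 0 40 -3 6 0.54; 0 43.5 -3.3 7 0.587; 0 46.3 -3.4 8 0.587'
python3 -m handwheel '0 0 0 0 0; 0 0 0 0 0; 0 0 0 0 0'
python3 - <<'E'
from h import *
goal(623.2,-258.4,120,-9.5)
p,d,i=grab('wrist'); cv2.imwrite('pics/w1.png',p); X=cloud(d,i)
R=X.reshape(-1,3); R=R[(R[:,2]>.015)&(R[:,2]<.03)&(np.hypot(R[:,0]-.623,R[:,1]+.258)<.045)]
print(len(R),cv2.minAreaRect((R[:,:2]*1000).astype(np.float32)),np.median(R[:,2]))
E
```

```text
time: 1.1
tcp_pos: [0.6251, -0.2567, 0.15]
eef_rot: [-180.0, 0.0, -9.6]
force: [-0.6, -0.9, 0.2]
width: 0.996
gripper_force: 0.0
time: 1.35
tcp_pos: [0.6227, -0.2592, 0.1509]
eef_rot: [180.0, 0.1, -9.5]
force: [0.2, 0.3, -0.5]
width: 1.001
gripper_force: 0.0
tcp [ 622.7 -259.2  150.9] rot [ 1.7999e+02  7.0000e-02 -9.5100e+00] | d cm [ 0.04 -0.08  3.09] tw -0.0 rows 0.7
2356 ((623.1121826171875, -259.76177978515625), (42.07725143432617, 63.68558120727539), 80.3975601196289) 0.022373484288030335
```

View pics/w1.png

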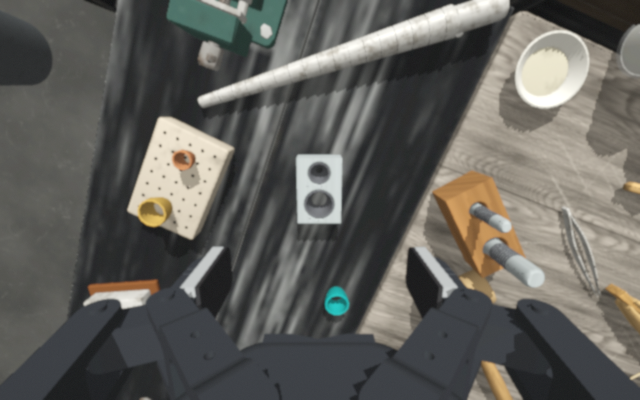

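The wrist view shows the bezel block centred at (319,190), wide hole towards the robot. It agrees with the top view to about 1 mm. Descend and grasp.

```bash
python3 -m handwheel '0 0.05 0 4 0; 0 0.05 0 8 0; 0 0.05 0 11 0; 0 0.05 0 13 0; 0 0.05 0 14 0; 0 0.05 0 14.6 0; 0 0.05 0 14.8 0; 0 0.05 0 14.8 0'
python3 -m handwheel '1 0 0 0 0; 1 0 0 0 0; 1 0 0 0 0; 1 0 0 0 0; 1 0 0 0 0; 1 0 0 0 0; 1 0 0 0 0; 1 0 0 0 0' 60
python3 -m handwheel '1 0 0 -0.5 0; 1 0 0 -1.5 0; 1 0 0 -3.5 0; 1 0 0 -6 0; 1 0 0 -8 0; 1 0 0 -9 0; 1 0 0 -9 0; 1 0 0 -9 0'
python3 -c "
from h import *
goal(512.3,-20.7,110,-5)"
```

```text
time: 2.07
tcp_pos: [0.6241, -0.26, 0.0046]
eef_rot: [180.0, -0.1, -9.6]
force: [0.0, 0.5, 0.4]
width: 1.0
gripper_force: 0.0
time: 2.73
tcp_pos: [0.6243, -0.2596, 0.0046]
eef_rot: [179.9, -0.1, -9.5]
force: [-1.5, 0.1, 6.0]
width: 0.478
gripper_force: 63.5
time: 3.4
tcp_pos: [0.6235, -0.2589, 0.0931]
eef_rot: [-180.0, 0.0, -9.5]
force: [-0.0, -0.3, -3.7]
width: 0.477
gripper_force: 62.5
tcp [ 623.5 -258.9   93.1] rot [-1.80e+02  1.00e-02 -9.52e+00] | d cm [-14.91 -21.66  -1.69] tw -0.079 rows 6.3
```

```bash
python3 -m handwheel '1 -1.5 -1.5 -1 -0.02; 1 -4 -4 -2.5 -0.04; 1 -7 -7 -4 -0.079; 1 -10 -9.5 -5 -0.079; 1 -12 -11.5 -5 -0.079; 1 -12 -12 -5 -0.079; 1 -12 -12 -5 -0.079; 1 -12 -12 -5 -0.079'
python3 - <<'E'
from h import *
i=imaging.camera_info('wrist')
for n in ('wrist','top'):
    p,d,i=grab(n); X=cloud(d,i)
    R=X.reshape(-1,3); 
    R=R[(R[:,2]>.019)&(R[:,2]<.032)&(np.hypot(R[:,0]-.512,R[:,1]+.021)<.05)]
    print(n,len(R),cv2.minAreaRect((R[:,:2]*1000).astype(np.float32)),np.median(R[:,2]))
    # held block
    s=arm.get_state()['tcp_pos']; B=X.reshape(-1,3); q=B[(np.abs(B[:,0]-s[0])<.045)&(np.abs(B[:,1]-s[1])<.026)&(np.abs(B[:,2]-s[2]-.019)<.007)]
    print(' held',len(q), len(q)>10 and cv2.minAreaRect((q[:,:2]*1000).astype(np.float32)))
    cv2.imwrite(f'pics/h_{n}.png',p)
goal(512.9,-20.7,120,-5)
E
```

```text
time: 4.07
tcp_pos: [0.5253, -0.121, 0.1424]
eef_rot: [180.0, 0.1, -5.0]
force: [0.1, -0.3, -3.4]
width: 0.479
gripper_force: 62.4
wrist 4228 ((511.96746826171875, -21.901721954345703), (62.35386657714844, 62.38202667236328), 85.0907211303711) 0.025416033973346096
 held 9552 ((523.7222900390625, -120.4320068359375), (52.0911750793457, 65.26204681396484), 84.76439666748047)
top 523 ((512.9521484375, -16.650548934936523), (54.149566650390625, 62.202003479003906), 84.05227661132812) 0.026145854683168504
 held 190 ((504.64501953125, -125.96328735351562), (39.34163284301758, 25.635892868041992), 84.95965576171875)
tcp [ 525.6 -121.8  142.4] rot [ 1.7999e+02  4.0000e-02 -5.0300e+00] | d cm [-2.15 -9.96  2.24] tw -0.001 rows 2.5
```

```bash
python3 -m handwheel '1 -0.5 -2.5 1 0; 1 -1.2 -5.5 3 0; 1 -1.8 -8 5 0; 1 -2.1 -9.6 7 0; 1 -2.1 -9.87 9 0; 1 -2.1 -9.87 10.3 0; 1 -2.1 -9.87 10.7 0; 1 -2.1 -9.87 10.7 0; 1 -2.1 -9.87 10.7 0'
python3 -c "
from h import *
goal(513.3,-21.6,29.6,-5)"
```

```text
time: 4.92
tcp_pos: [0.5135, -0.0216, 0.0363]
eef_rot: [180.0, -0.0, -5.1]
force: [-0.1, -0.1, -2.3]
width: 0.471
gripper_force: 62.4
tcp [513.5 -21.6  36.3] rot [ 1.7999e+02 -1.0000e-02 -5.0600e+00] | d cm [-0.02  0.    0.67] tw -0.001 rows 0.2
```

```bash
python3 -m handwheel '1 0 0 0.3 0; 1 0 0 0.5 0; 1 0 0 0.6 0; 1 0 0 0.65 0; 1 0 0 0.65 0; 1 0 0 0.65 0'
python3 -m handwheel '0.4 0 0 0 0; 0.3 0 0 0 0; 0.1 0 0 0 0; 0 0 0 0 0; 0 0 0 -0.5 0; 0 0 0 -3 0; 0 0 0 -7 0; 0 0 0 -11 0; 0 0 0 -12 0; 0 0 0 -12 0; 0 0 0 -12 0'
python3 - <<'E'
from h import *
p,d,i=grab('wrist'); X=cloud(d,i); cv2.imwrite('pics/w2.png',p)
R=X.reshape(-1,3)
for a,b in((.019,.031),(.04,.055)):
    r=R[(R[:,2]>a)&(R[:,2]<b)&(np.hypot(R[:,0]-.512,R[:,1]+.021)<.05)]
    print(len(r),cv2.minAreaRect((r[:,:2]*1000).astype(np.float32)),np.median(r[:,2]))
r=R[(R[:,2]>.026)&(R[:,2]<.06)&(np.hypot(R[:,0]-.6325,R[:,1]+.1073)<.03)]
r=r[r[:,2]>.036]; print('wb',len(r),cv2.minEnclosingCircle((r[:,:2]*1000).astype(np.float32)), np.max(r[:,2]))
goal(632.5,-107.3,120,-5)
E
```

```text
time: 5.42
tcp_pos: [0.513, -0.0208, 0.03]
eef_rot: [180.0, -0.0, -5.0]
force: [0.5, 0.6, -3.8]
width: 0.471
gripper_force: 62.4
time: 6.33
tcp_pos: [0.5129, -0.0208, 0.1503]
eef_rot: [180.0, -0.1, -5.0]
force: [-1.1, 0.2, 0.3]
width: 0.999
gripper_force: 0.0
1475 ((512.1522216796875, -21.748226165771484), (62.025352478027344, 62.66718673706055), 84.96551513671875) 0.025494681169808804
2832 ((511.7677001953125, -21.012712478637695), (42.06308364868164, 64.16783905029297), 84.92765045166016) 0.04736862952655656
wb 462 ((632.7310791015625, -108.3162841796875), 13.286168098449707) 0.044354076273461655
tcp [512.2 -20.7 149.1] rot [-1.8e+02  7.0e-02 -5.0e+00] | d cm [12.74  7.58  2.9 ] tw 0.0 rows 3.6
```

View pics/w2.png

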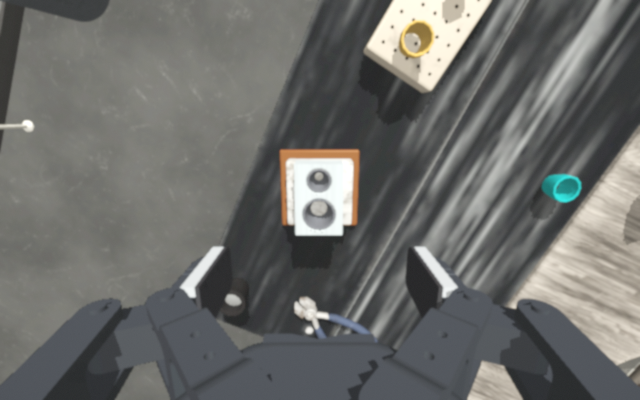

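The bezel block sits on the bench block, square to 0.04° and within 0.8 mm of centre (wide hole at (319,210), nearer the robot). Next the brass bezel: I'll grip only the top of the band, so that the tips clear the block when it is seated.

```bash
python3 -m handwheel '0 2 1.2 0 0; 0 5 3 0 0; 0 8.5 5 0.5 0; 0 11.5 7 1.5 0; 0 12.7 7.6 3 0; 0 12.7 7.6 5 0; 0 12.7 7.6 6 0; 0 12.7 7.6 6 0; 0 12.7 7.6 6 0; 0 12.7 7.6 6 0'
python3 - <<'E'
from h import *
p,d,i=grab('wrist'); X=cloud(d,i)
R=X.reshape(-1,3)
r=R[(R[:,2]>.038)&(R[:,2]<.048)&(np.hypot(R[:,0]-.6325,R[:,1]+.1073)<.025)]
c,rad=cv2.minEnclosingCircle((r[:,:2]*1000).astype(np.float32)); print('wb',len(r),c,rad,np.median(r[:,2]))
goal(c[0],c[1],33,-5)
E
```

```text
time: 7.22
tcp_pos: [0.6328, -0.1072, 0.0904]
eef_rot: [180.0, -0.0, -5.0]
force: [-1.0, 0.1, 0.4]
width: 1.0
gripper_force: 0.0
wb 412 (632.977294921875, -108.09757995605469) 13.007577896118164 0.042042904791038165
tcp [ 633.1 -107.3   91. ] rot [ 1.7998e+02 -9.0000e-02 -4.9700e+00] | d cm [-0.02  0.08  5.8 ] tw 0.001 rows 1.4
```

```bash
python3 -m handwheel '0.3 0 0.06 2 0; 0.4 0 0.06 4 0; 0.4 0 0.06 5.3 0; 0.4 0 0.06 5.75 0; 0.4 0 0.06 5.75 0; 0.4 0 0.06 5.75 0; 0.5 0 0.06 5.75 0; 0.6 0 0.06 5.75 0; 0.7 0 0.06 5.75 0; 1 0 0.06 5.75 0; 1 0 0.06 5.75 0; 1 0 0.06 5.75 0' 30
python3 -m handwheel '1 0 0 0 0; 1 0 0 0 0; 1 0 0 -0.3 0; 1 0 0 -1 0; 1 0 0 -2 0; 1 0 0 -4 0; 1 0 0 -6 0; 1 0 0 -6.5 0; 1 0 0 -6.5 0'
python3 - <<'E'
from h import *
goal(498.8,-19.9,70,-5)
p,d,i=grab('wrist'); cv2.imwrite('pics/w3.png',p[100:400,150:490])
p,d,i=grab('scene'); cv2.imwrite('pics/s3.png',p)
E
```

```text
time: 8.27
tcp_pos: [0.6334, -0.1083, 0.0335]
eef_rot: [180.0, -0.1, -5.0]
force: [-0.4, 0.0, 6.4]
width: 0.286
gripper_force: 33.8
time: 9.02
tcp_pos: [0.6339, -0.1085, 0.0997]
eef_rot: [179.9, -0.3, -5.0]
force: [-0.7, -0.6, -0.0]
width: 0.285
gripper_force: 33.7
tcp [ 633.9 -108.5   99.7] rot [179.94  -0.25  -4.99] | d cm [-14.25  -7.65   2.9 ] tw 0.0 rows 3.9
```

View pics/w3.png

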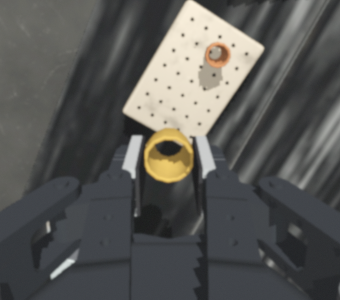

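The bezel is held upright between the pads (crop (168,155)), and the narrow copper one is undisturbed. Carry it over the wide hole.

```bash
python3 -m handwheel '1 -2 -1 -0.5 0; 1 -5 -2.5 -0.5 0; 1 -8 -4.2 -0.5 0; 1 -11 -5.9 -0.5 0; 1 -13.2 -7.1 0 0; 1 -14.2 -7.65 1 0; 1 -14.2 -7.65 2 0; 1 -14.2 -7.65 2.5 0; 1 -14.2 -7.65 2.5 0; 1 -14.2 -7.65 2.5 0; 1 -14.2 -7.65 2.5 0; 1 -14.2 -7.65 2.5 0'
python3 - <<'E'
from h import *
p,d,i=grab('wrist'); X=cloud(d,i); s=arm.get_state()['tcp_pos']; print(s)
m=(X[...,2]>s[2]+.0055)&(X[...,2]<s[2]+.012)&(np.hypot(X[...,0]-s[0],X[...,1]-s[1])<.02)
hsv=cv2.cvtColor(p,cv2.COLOR_BGR2HSV); m&=(hsv[...,1]>100)
r=X[m]; print('rim',len(r),cv2.minAreaRect((r[:,:2]*1000).astype(np.float32)),cv2.minEnclosingCircle((r[:,:2]*1000).astype(np.float32)),np.median(r[:,2]))
b=X.reshape(-1,3); b=b[(b[:,2]>.043)&(b[:,2]<.051)&(np.hypot(b[:,0]-.512,b[:,1]+.021)<.042)]
print('blk',len(b),cv2.minAreaRect((b[:,:2]*1000).astype(np.float32)), b[:,0].max())
goal(498.8,-19.9,70,-5)
E
```

```text
time: 10.12
tcp_pos: [0.4986, -0.0201, 0.0724]
eef_rot: [180.0, -0.0, -5.0]
force: [-0.1, -0.2, -0.5]
width: 0.279
gripper_force: 33.7
[ 0.49851962 -0.02000603  0.07244864]
rim 711 ((498.3460693359375, -20.364788055419922), (24.236530303955078, 25.786584854125977), 84.82725524902344) ((498.7096252441406, -20.198322296142578), 13.492643356323242) 0.08081765640103024
blk 4407 ((513.4684448242188, -21.229841232299805), (42.17676544189453, 60.66373825073242), 85.17877197265625) 0.5453442789526416
tcp [498.5 -20.   72.4] rot [ 1.7999e+02 -4.0000e-02 -5.0300e+00] | d cm [ 0.03 -0.01  0.24] tw -0.0 rows 0.1
```

```bash
python3 -m handwheel '1 0.03 0 0.5 0; 1 0.03 0 1 0; 1 0.03 0 1.4 0; 1 0.03 0 1.7 0; 1 0.03 0 1.9 0; 1 0.03 0 2.1 0; 1 0.03 0 2.2 0; 1 0.03 0 2.2 0; 1 0.03 0 2.2 0'
```

```text
time: 10.92
tcp_pos: [0.4983, -0.0196, 0.0503]
eef_rot: [180.0, -0.0, -5.0]
force: [1.1, 0.6, -0.6]
width: 0.28
gripper_force: 33.7
```

Not touching yet. I'll ease down 2 mm more.

```bash
python3 -m handwheel '1 0 0 0.1 0; 1 0 0 0.15 0; 1 0 0 0.2 0; 1 0 0 0.2 0'
python3 -m handwheel '0.68 0 0 0 0; 0.65 0 0 0 0; 0.6 0 0 0 0; 0.5 0 0 0 0; 0.4 0 0 0 0; 0.3 0 0 -0.5 0; 0.2 0 0 -2 0; 0 0 0 -5 0; 0 0 0 -8 0; 0 0 0 -10 0; 0 0 0 -10 0; 0 0 0 -10 0'
python3 - <<'E'
from h import *
p,d,i=grab('wrist'); X=cloud(d,i); cv2.imwrite('pics/w4.png',cv2.resize(p[130:260,240:400],None,fx=3,fy=3))
hsv=cv2.cvtColor(p,cv2.COLOR_BGR2HSV)
m=(hsv[...,1]>100)&(X[...,2]>.050)&(X[...,2]<.08)&(np.hypot(X[...,0]-.4988,X[...,1]+.02)<.025); r=X[m]
print('rim',len(r),cv2.minAreaRect((r[:,:2]*1000).astype(np.float32)),np.percentile(r[:,2],[5,50,95]))
for sx in(-1,1):
  for a in (0,1): q=r[(sx*(r[:,a]-np.median(r[:,a]))>.008)]; print(sx,a,np.percentile(q[:,2],90))
b=X.reshape(-1,3); b=b[(b[:,2]>.043)&(b[:,2]<.0495)&(np.hypot(b[:,0]-.512,b[:,1]+.021)<.042)]
print('blk',len(b),cv2.minAreaRect((b[:,:2]*1000).astype(np.float32)),np.median(b[:,2]))
p,d,i=grab('top'); X=cloud(d,i)
r=X[150:205,395:435].reshape(-1,3);r=r[(r[:,2]>.078)]; print('punch',len(r),cv2.minEnclosingCircle((r[r[:,2]>.085][:,:2]*1000).astype(np.float32)),np.max(r[:,2]))
goal(543.8,-414,200,-22)
E
```

```text
time: 11.25
tcp_pos: [0.4988, -0.0197, 0.0485]
eef_rot: [180.0, -0.1, -5.0]
force: [1.6, -0.1, 2.1]
width: 0.285
gripper_force: 33.9
time: 12.25
tcp_pos: [0.4988, -0.0197, 0.1496]
eef_rot: [180.0, -0.2, -5.0]
force: [0.8, -0.1, -0.9]
width: 1.0
gripper_force: 0.0
rim 254 ((499.2955017089844, -20.117046356201172), (24.46059226989746, 24.34699249267578), 81.97473907470703) [0.05064591 0.05578721 0.05725156]
-1 0 0.05684523373614053
-1 1 0.056899529489661795
1 0 0.05686807351543656
1 1 0.057263488241845475
blk 2691 ((511.4725036621094, -21.041580200195312), (41.98748779296875, 64.56625366210938), 85.00022888183594) 0.04746934155117155
punch 114 ((544.90673828125, -413.1488037109375), 8.994254112243652) 0.0961251325802421
tcp [497.6 -19.5 147.6] rot [-1.8e+02  8.0e-02 -5.0e+00] | d cm [ 8.03 38.9  -5.25] tw 0.297 rows 9.6
```

View pics/w4.png

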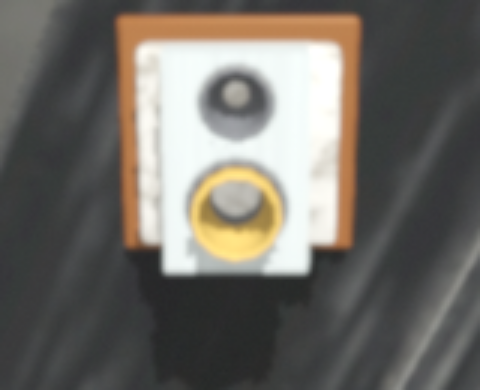

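The bezel is seated: rim level at about 56 mm and centred in the wide hole. Now the wide punch at (544.6,-413.8), with the jaws across the stand's long axis (yaw 20.6°).

```bash
python3 -m handwheel '0 1 3 0 -0.04; 0 2 6.5 0 -0.08; 0 2.6 10 0 -0.12; 0 3.4 14 0 -0.17; 0 4.2 18 0 -0.22; 0 5 22 0 -0.27; 0 5.8 26 0 -0.32; 0 6.6 30 0 -0.38; 0 7.2 34 0 -0.42; 0 7.7 37 0 -0.447; 0 8 38.5 0 -0.447; 0 8.1 38.9 0 -0.447'
python3 -m handwheel '0 0 0 0 0; 0 0 0 0 0; 0 0 0 0 0'
python3 - <<'E'
from h import *
p,d,i=grab('wrist'); X=cloud(d,i); s=arm.get_state()['tcp_pos']; cv2.imwrite('pics/w5.png',p)
b=X.reshape(-1,3); b=b[(b[:,2]>.088)&(b[:,2]<.099)&(np.hypot(b[:,0]-.5446,b[:,1]+.4138)<.03)]
c,r=cv2.minEnclosingCircle((b[:,:2]*1000).astype(np.float32)); print(len(b),c,r,np.median(b[:,2]))
goal(544.6,-413.8,55,20.6)
E
```

```text
time: 13.35
tcp_pos: [0.5437, -0.4169, 0.1456]
eef_rot: [-179.9, 0.1, 20.4]
force: [-0.0, -0.1, -0.5]
width: 1.0
gripper_force: 0.0
time: 13.6
tcp_pos: [0.5452, -0.4124, 0.1479]
eef_rot: [-179.9, 0.0, 20.7]
force: [0.8, -0.2, 0.8]
width: 1.001
gripper_force: 0.0
412 (544.0181274414062, -415.620849609375) 8.466794967651367 0.09306932779482249
tcp [ 545.3 -412.5  148.3] rot [-1.7995e+02  1.0000e-02  2.0710e+01] | d cm [-0.11  0.11  9.33] tw 0.002 rows 2.2
```

View pics/w5.png

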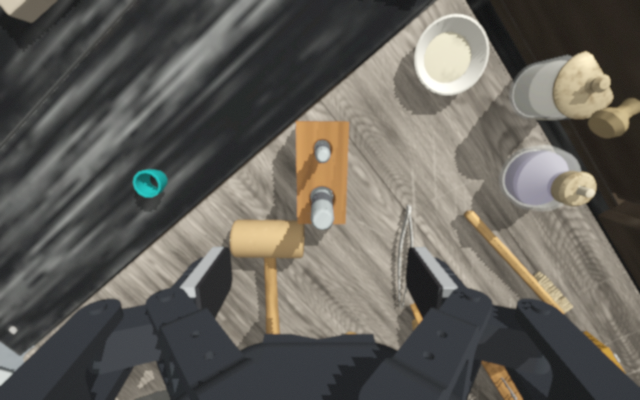

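The wrist view shows the wide punch (322,210) under the tool and the narrow one (322,150) clear of the fingers. Descend and grip.

```bash
python3 -m handwheel '0 -0.1 0.1 2 0; 0 -0.18 0.18 5 0; 0.2 -0.18 0.18 8 0; 0.4 -0.18 0.18 9 0; 0.4 -0.18 0.18 9.35 0; 0.5 -0.18 0.18 9.35 0; 0.6 -0.18 0.18 9.35 0; 0.65 -0.18 0.18 9.35 0; 0.7 -0.18 0.18 9.35 0; 0.75 -0.18 0.18 9.35 0; 0.8 -0.18 0.18 9.35 0; 0.85 -0.18 0.18 9.35 0' 30
python3 -m handwheel '1 0 0 0 0; 1 0 0 0 0; 1 0 0 0 0; 1 0 0 0 0' 50
```

```text
time: 14.65
tcp_pos: [0.5442, -0.4162, 0.0559]
eef_rot: [-180.0, -0.0, 20.6]
force: [-1.0, 3.0, 4.4]
width: 0.19
gripper_force: 29.2
time: 14.98
tcp_pos: [0.5441, -0.4162, 0.0559]
eef_rot: [-180.0, -0.0, 20.6]
force: [-2.1, 2.2, 5.2]
width: 0.184
gripper_force: 48.6
```

Small forces, good grip. Lift straight up.

```bash
python3 -m handwheel '1 0 0 -0.3 0; 1 0 0 -0.8 0; 1 0 0 -1.6 0; 1 0 0 -2.6 0; 1 0 0 -3.8 0; 1 0 0 -5 0; 1 0 0 -6.2 0; 1 0 0 -7 0; 1 0 0 -7 0; 1 0 0 -7 0; 1 0 0 -7 0'
python3 - <<'E'
from h import *
for n in('wrist','scene','top'):
    p,d,i=grab(n); X=cloud(d,i); s=arm.get_state()['tcp_pos']
    b=X.reshape(-1,3); b=b[(b[:,2]>s[2]-.04)&(b[:,2]<s[2]+.05)&(np.hypot(b[:,0]-s[0],b[:,1]-s[1])<.014)]
    print(n,len(b))
    for z0 in np.arange(-40,46,10):
        q=b[np.abs(b[:,2]-s[2]-z0/1000)<.004]
        if len(q)>5: print(z0,len(q),np.round((np.percentile(q,[2,98],axis=0)[:,:2]-s[:2])*1000,1).tolist())
    if n=='scene': cv2.imwrite('pics/s5.png',cv2.resize(p[60:230,270:450],None,fx=3,fy=3))
goal(498.9,-20,150,20.6)
E
```

```text
time: 15.9
tcp_pos: [0.5437, -0.4162, 0.1243]
eef_rot: [-179.9, 0.0, 20.6]
force: [0.4, 0.4, -1.9]
width: 0.187
gripper_force: 48.7
wrist 3984
-30 130 [[-4.6, -9.6], [10.4, 10.1]]
-20 138 [[-0.9, -6.9], [8.5, 8.3]]
-10 128 [[1.0, -6.2], [8.8, 8.5]]
0 169 [[2.0, -6.0], [9.0, 8.4]]
10 279 [[1.9, -6.2], [12.9, 11.8]]
20 332 [[1.0, -6.5], [13.0, 11.9]]
30 415 [[-6.2, -6.7], [12.9, 11.8]]
40 1453 [[-10.2, -11.3], [11.2, 11.5]]
scene 87
-40 9 [[-7.1, 2.9], [6.1, 10.1]]
-30 29 [[-9.6, -2.5], [7.0, 12.5]]
-20 20 [[-8.3, 1.9], [4.8, 10.8]]
-10 18 [[-7.9, 2.3], [5.6, 11.3]]
top 0
tcp [ 543.6 -416.2  123.9] rot [-1.7992e+02  4.0000e-02  2.0620e+01] | d cm [  9.76 -38.66  -2.57] tw 0.0 rows 9.6
```

View pics/s5.png

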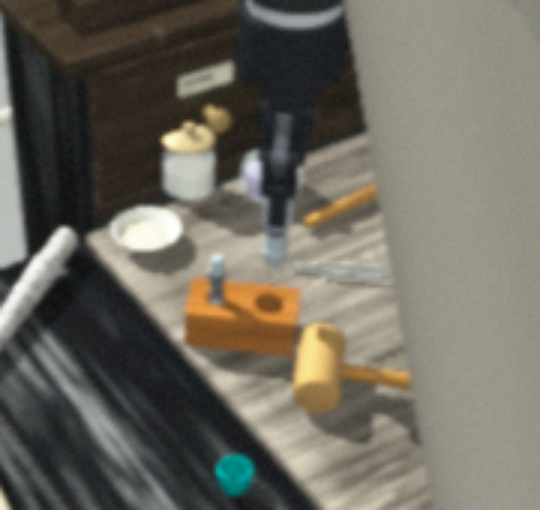

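The punch is held vertical, clear of the stand; the narrow punch is still in its hole. Carry it over.

```bash
python3 -m handwheel '1 0.3 -1 -1 0; 1 0.8 -3 -2 0; 1 1.5 -6.5 -2.5 0; 1 2.5 -10.5 -2.5 0; 1 3.6 -14.5 -2.5 0; 1 4.7 -18.5 -2.5 0; 1 5.7 -22.5 -2.5 0; 1 6.7 -26.5 -2.5 0; 1 7.7 -30.5 -2.5 0; 1 8.7 -34.5 -2.5 0; 1 9.4 -37.2 -2.5 0; 1 9.76 -38.66 -2.5 0'
python3 -m handwheel '1 0 0 0.5 0; 1 0 0 1.5 0; 1 0 0 2.5 0; 1 0 0 3 0; 1 0 0 3 0; 1 0 0 3 0'
python3 - <<'E'
from h import *
p,d,i=grab('wrist'); X=cloud(d,i); s=arm.get_state()['tcp_pos']; print(s)
cv2.imwrite('pics/w6.png',cv2.resize(p[130:330,220:420],None,fx=3,fy=3))
b=X.reshape(-1,3)
q=b[(b[:,2]>.043)&(b[:,2]<.0495)&(np.hypot(b[:,0]-.512,b[:,1]+.021)<.042)]
print('blk',len(q),cv2.minAreaRect((q[:,:2]*1000).astype(np.float32)))
for z0 in range(-40,10,8):
    q=b[(np.abs(b[:,2]-s[2]-z0/1000)<.004)&(np.hypot(b[:,0]-s[0],b[:,1]-s[1])<.014)]
    if len(q)>5:
        t=(q[:,:2]-s[:2])*1000; a=np.radians(20.6); u=t@[[np.cos(a),np.sin(a)],[np.sin(a),-np.cos(a)]]
        u=t@np.array([[np.cos(a),np.sin(a)],[np.sin(a),-np.cos(a)]]); print(z0,len(q),np.round(np.percentile(u,[2,98],axis=0),1).tolist())
goal(498.9,-20,120,20.6)
E
```

```text
time: 17.05
tcp_pos: [0.4979, -0.0163, 0.1505]
eef_rot: [-180.0, -0.0, 20.8]
force: [-0.2, -0.4, -1.1]
width: 0.181
gripper_force: 49.1
time: 17.55
tcp_pos: [0.4992, -0.0207, 0.1199]
eef_rot: [-180.0, 0.0, 20.6]
force: [0.1, -0.2, -0.7]
width: 0.187
gripper_force: 49.1
[ 0.49946575 -0.02069343  0.12017205]
blk 3008 ((511.28369140625, -21.140016555786133), (42.293121337890625, 64.62207794189453), 85.00068664550781)
-40 11 [[6.4, -3.4], [8.0, 3.5]]
-32 43 [[3.4, -9.0], [9.9, 9.2]]
-24 279 [[-1.9, -10.1], [9.7, 9.4]]
-16 112 [[3.3, -7.7], [8.4, 6.9]]
-8 152 [[3.0, -7.5], [8.7, 8.0]]
0 176 [[3.9, -7.5], [8.7, 7.6]]
8 267 [[3.7, -9.0], [10.6, 9.0]]
tcp [499.5 -20.7 120.2] rot [ 1.7998e+02 -3.0000e-02  2.0580e+01] | d cm [-0.03 -0.08  0.02] tw -0.0 rows 0.0
```

View pics/w6.png

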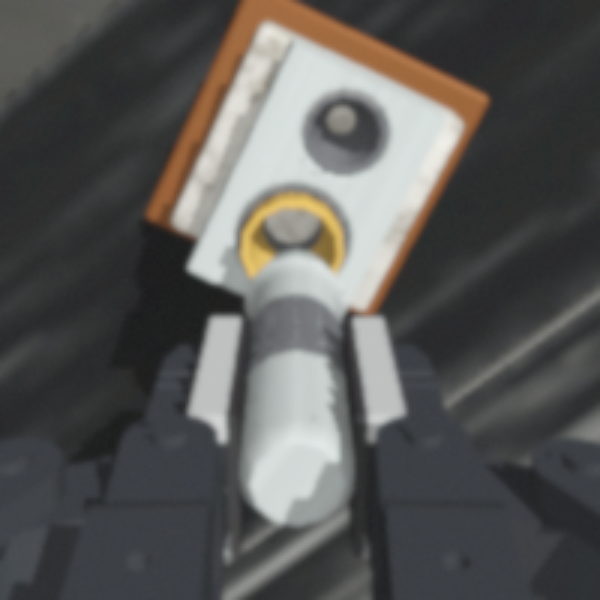

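The punch hangs straight above the bezel (crop (293,230)). Lower it in.

```bash
python3 -m handwheel '1 -0.02 -0.05 0.6 0; 1 -0.02 -0.05 1.2 0; 1 -0.02 -0.05 1.8 0; 1 -0.02 -0.05 2.3 0; 1 -0.02 -0.05 2.8 0; 1 -0.02 -0.05 3.2 0; 1 -0.02 -0.05 3.6 0; 1 -0.02 -0.05 3.9 0; 1 -0.02 -0.05 4.1 0; 1 -0.02 -0.05 4.1 0; 1 -0.02 -0.05 4.1 0; 1 -0.02 -0.05 4.1 0'
```

```text
time: 18.6
tcp_pos: [0.499, -0.0199, 0.079]
eef_rot: [180.0, -0.0, 20.6]
force: [0.1, 0.7, -1.3]
width: 0.185
gripper_force: 49.1
```

```bash
python3 -m handwheel '1 0 0 0.1 0; 1 0 0 0.2 0; 1 0 0 0.27 0; 1 0 0 0.3 0; 1 0 0 0.3 0; 1 0 0 0.3 0'
```

```text
time: 19.1
tcp_pos: [0.4988, -0.0199, 0.0757]
eef_rot: [180.0, 0.0, 20.6]
force: [-0.8, 0.4, -1.3]
width: 0.186
gripper_force: 49.1
```

```bash
python3 -m handwheel '1 0 0 0.05 0; 1 0 0 0.1 0; 1 0 0 0.15 0; 1 0 0 0.15 0; 1 0 0 0.15 0; 1 0 0 0.15 0'
```

```text
time: 19.6
tcp_pos: [0.4989, -0.0199, 0.0746]
eef_rot: [180.0, -0.0, 20.6]
force: [-2.7, -0.8, 4.6]
width: 0.186
gripper_force: 49.4
```

Contact felt. Release, rise and check.

```bash
python3 -m handwheel '0.78 0 0 0 0; 0.75 0 0 0 0; 0.7 0 0 0 0; 0.6 0 0 0 0; 0.4 0 0 0 0; 0.2 0 0 0 0; 0 0 0 0 0; 0 0 0 -1 0; 0 0 0 -4 0; 0 0 0 -8 0; 0 0 0 -11 0; 0 0 0 -12 0'
python3 - <<'E'
from h import *
p,d,i=grab('wrist'); X=cloud(d,i); s=arm.get_state()['tcp_pos']; print(s)
b=X.reshape(-1,3); q=b[(b[:,2]>.106)&(b[:,2]<.13)&(np.hypot(b[:,0]-.499,b[:,1]+.02)<.025)]
print('head',len(q),cv2.minEnclosingCircle((q[:,:2]*1000).astype(np.float32)),np.median(q[:,2]))
q=b[(b[:,2]>.060)&(b[:,2]<.07)&(np.hypot(b[:,0]-.499,b[:,1]+.02)<.025)]
print('low',len(q),q.min(0),q.max(0))
p,d,i=grab('top');X=cloud(d,i);cv2.imwrite('pics/t6.png',cv2.resize(p[160:360,150:460],None,fx=2.5,fy=2.5)); np.savez('t6.npz',p=p,X=X)
m=X[195:335,360:450].reshape(-1,3)
hd=m[(m[:,2]>.034)&(m[:,2]<.06)&(m[:,0]<.53)]
print('mallet high',len(hd),cv2.minAreaRect((hd[:,:2]*1000).astype(np.float32)),np.percentile(hd[:,2],98))
E
```

```text
time: 20.6
tcp_pos: [0.5009, -0.0202, 0.1999]
eef_rot: [179.7, -0.4, 20.6]
force: [0.9, 0.2, 0.3]
width: 1.002
gripper_force: 0.0
[ 0.50109276 -0.02025274  0.19990025]
head 320 ((498.9674072265625, -20.21247100830078), 8.509660720825195) 0.11177777502511893
low 27 [ 0.49801637 -0.02643848  0.06004122] [ 0.50770076 -0.01134285  0.06991998]
mallet high 628 ((494.94842529296875, -396.02716064453125), (49.35721206665039, 107.40117645263672), 42.22279357910156) 0.043015034217047186
```

View pics/t6.png

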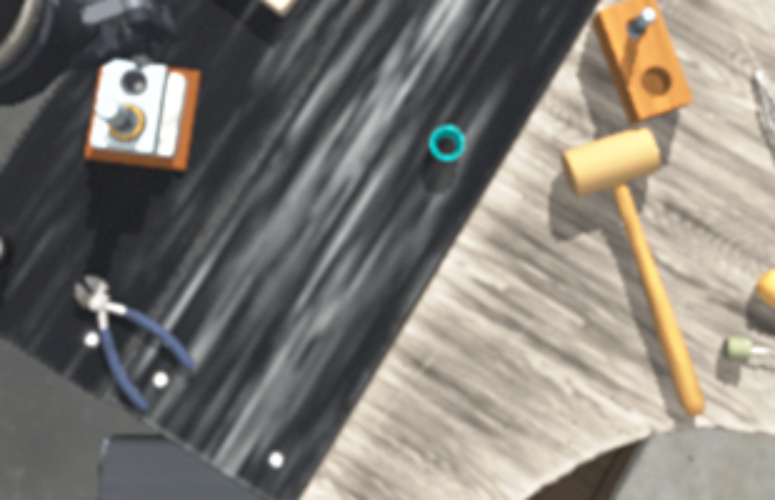

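The punch stands upright, head at (499.0,-20.2,112) mm. Before the mallet goes beside the block (target right of crop (190,120)), I need its pose and the clearance to the pliers (crop 80–190, 280–410).

Run:
```python
from h import *
z=np.load('t6.npz'); X=z['X'].reshape(-1,3)*1000; 
ok=np.isfinite(X[:,0]); X=X[ok]
def sel(c): return X[c]
# mallet
near=(X[:,0]>260)&(X[:,0]<530)&(X[:,1]<-340)&(X[:,1]>-480)
hd=X[near&(X[:,2]>12)&(X[:,2]<46)&(X[:,0]>300)]
# largest component on a 2mm grid
g=np.zeros((300,200),np.uint8); ij=np.floor((hd[:,:2]-[250,-490])/2).astype(int); k=(ij>=0).all(1); hd,ij=hd[k],ij[k]; g[ij[:,0],ij[:,1]]=1
g2=cv2.dilate(g,np.ones((3,3))); n,l,st,c=cv2.connectedComponentsWithStats(g2); L=1+np.argmax(st[1:,4]); m=hd[l[ij[:,0],ij[:,1]]==L]
print('comp',len(m),m.min(0),m.max(0))
h=m[m[:,0]<430]; vx,vy,x0,y0=cv2.fitLine(h[:,:2].astype(np.float32),cv2.DIST_HUBER,0,.01,.01).ravel()
if vx<0: vx,vy=-vx,-vy
u=np.array([vx,vy]); w=np.array([vy,-vx]); print('handle dir deg',np.degrees(np.arctan2(vy,vx)),'pt',x0,y0)
t=(m[:,:2]-[x0,y0])@u; s=(m[:,:2]-[x0,y0])@w
print('t range',np.percentile(t,[.5,99.5]),'s all',np.percentile(s,[.5,99.5]))
for a in range(-110,160,15):
    q=(t>a)&(t<a+15)
    if q.sum()>5: print(a,q.sum(),np.round(np.percentile(s[q],[3,97]),1),np.round(np.percentile(m[q,2],95),1))
# pliers etc in bench frame
a=np.radians(-5); B=(X[:,:2]-[512,-21.5])@np.array([[np.cos(a),-np.sin(a)],[np.sin(a),np.cos(a)]])
q=(X[:,2]>4)&(X[:,2]<40)&(B[:,0]<-45)&(B[:,0]>-260)&(np.abs(B[:,1])<170)&(X[:,1]>-200)
for x in range(-260,-40,12):
    r=q&(B[:,0]>=x)&(B[:,0]<x+12)
    if r.sum()>2: print('pl',x,r.sum(),np.round(B[r,1].min()),np.round(B[r,1].max()),np.round(X[r,2].max()))
for y in range(-160,-40,15):
    r=(np.abs(X[:,2])<8)&(np.abs(B[:,1]-y)<5); print('edge',y,np.round(np.min(B[r,0])) if r.any() else None)
```

```text
comp 1606 [ 300.28827719 -454.4923127    12.05392117] [ 529.86106233 -344.70622617   45.04967594]
handle dir deg 19.61967 pt 362.90213 -423.49332
t range [-65.17228627 163.02506655] s all [-32.34086194  62.96854694]
-80 9 [-3.3  8. ] 21.6
-65 78 [-7.   9.5] 23.6
-50 76 [-6.6  9.1] 24.1
-35 78 [-6.7  8.8] 25.3
-20 75 [-6.6  9.2] 25.5
-5 73 [-6.   8.7] 26.4
10 65 [-5.7  8.5] 26.3
25 62 [-5.3  7.4] 27.1
40 57 [-4.7  7.4] 26.4
55 53 [-4.2  6.7] 26.8
70 52 [-4.1  7.7] 28.0
85 49 [-4.1  6.5] 28.6
100 139 [-31.   31.8] 36.3
115 304 [-32.2  33. ] 42.7
130 281 [-32.1  32.5] 42.0
145 130 [-18.4  66.3] 42.9
pl -260 8 -168.0 -98.0 7.0
pl -248 4 -133.0 -76.0 5.0
pl -236 8 -165.0 -65.0 7.0
pl -224 23 -165.0 2.0 9.0
pl -212 50 -154.0 1.0 12.0
pl -200 44 -162.0 12.0 11.0
pl -188 72 -151.0 71.0 12.0
pl -176 90 -153.0 62.0 13.0
pl -164 103 -157.0 110.0 12.0
pl -152 127 -145.0 132.0 14.0
pl -140 82 -157.0 137.0 35.0
pl -128 128 -168.0 107.0 35.0
pl -116 135 -163.0 107.0 35.0
pl -104 30 -157.0 99.0 35.0
pl -92 19 -152.0 105.0 5.0
pl -80 15 -163.0 81.0 6.0
pl -68 16 -148.0 68.0 6.0
pl -56 16 -167.0 101.0 5.0
edge -160 -290.0
edge -145 -281.0
edge -130 -276.0
edge -115 -268.0
edge -100 -261.0
edge -85 -253.0
edge -70 -246.0
edge -55 -239.0
```

Run:
```python
from h import *
z=np.load('t6.npz'); X=z['X'].reshape(-1,3)*1000; X=X[np.isfinite(X[:,0])]
u=np.array([np.cos(np.radians(19.6)),np.sin(np.radians(19.6))]); w=np.array([u[1],-u[0]]); o=np.array([362.9,-423.5])
t=(X[:,:2]-o)@u; s=(X[:,:2]-o)@w
q=(np.abs(s+15)<15)&(t>95)&(t<150)&(X[:,2]>12); print('head t',np.percentile(t[q],[1,99]))
k=q&(X[:,2]>39); print('crest t',np.median(t[k]),X[k,2].max())
q=(np.abs(s)<12)&(t<-40)&(t>-130)&(X[:,2]>12); print('end t',t[q].min())
a=np.radians(-5); B=(X[:,:2]-[512,-21.5])@np.array([[np.cos(a),-np.sin(a)],[np.sin(a),np.cos(a)]])
q=(X[:,2]>8)&(X[:,2]<40)&(B[:,0]<-60)&(B[:,0]>-260)&(B[:,1]<30)&(B[:,1]>-180)
for x in range(-260,-60,12):
    r=q&(B[:,0]>=x)&(B[:,0]<x+12)
    if r.sum()>1: print('pl',x,r.sum(),np.sort(np.round(B[r,1]))[:4])
for tt in (124,):
  for off in (33,): print('grip pt', o+u*(tt-91+50)+w*0.3)
```

```text
head t [ 97.21879027 146.10700957]
crest t 128.60446233887407 43.81389486448687
end t -71.92464065843956
pl -224 5 [-34. -32. -31. -29.]
pl -212 33 [-33. -31. -31. -29.]
pl -200 25 [-18. -16. -15. -15.]
pl -188 54 [-66. -65. -65. -64.]
pl -176 49 [-59. -59. -57. -57.]
pl -164 55 [-44. -41. -40. -40.]
pl -152 93 [-27. -23. -21. -20.]
pl -140 53 [7. 7. 7. 8.]
pl -128 5 [15. 17. 17. 20.]
grip pt [ 441.19140405 -395.94013695]
```

The mallet handle points at 19.6° and its grip point is about (445,-395) mm. The pliers reach bench y = -66 mm, so I'll put the mallet axis at bench y ≈ -79 mm and tilt the handle 2° away from them. That puts the grip target at world (469,-98.5), yaw -3°.

```bash
python3 -c "
from h import *
goal(445,-395.3,120,19.6)"
```

```text
tcp [500.2 -20.1 197.4] rot [179.81  -0.3   20.62] | d cm [-18.42  33.15   7.75] tw 0.018 rows 9.3
```

```bash
python3 -m handwheel '0 -1 2 -0.5 0; 0 -3 5 -0.5 0; 0 -5 9 0 0; 0 -7 12.5 0 0; 0 -9 16 0 0; 0 -11 20 1 0.02; 0 -13 23.5 2 0.02; 0 -15 27 3.5 0.02; 0 -16.8 30.2 5 0.02; 0 -18 32.4 6.5 0.02; 0 -18.4 33.15 7.7 0.02; 0 -18.4 33.15 7.7 0.02'
python3 -m handwheel '0 0 0 0 0; 0 0 0 0 0'
python3 - <<'E'
from h import *
p,d,i=grab('wrist'); X=cloud(d,i).reshape(-1,3)*1000; cv2.imwrite('pics/w7.png',p)
u=np.array([np.cos(np.radians(19.6)),np.sin(np.radians(19.6))]); w=np.array([u[1],-u[0]]); o=np.array([362.9,-423.5])
t=(X[:,:2]-o)@u; s=(X[:,:2]-o)@w
for a,b in((80,95),(95,105)):
    q=(X[:,2]>12)&(X[:,2]<35)&(t>a)&(t<b)&(np.abs(s)<15); print(a,q.sum(),np.round(np.percentile(s[q],[2,98]),1) if q.any() else '',np.percentile(X[q,2],[5,95]) if q.any() else '')
q=(np.abs(s+15)<15)&(t>95)&(t<155)&(X[:,2]>12)&(X[:,2]<48); print('head t',q.sum(),np.percentile(t[q],[1,99]),'crest',np.median(t[q&(X[:,2]>np.percentile(X[q,2],85))]))
goal(445,-395.3,8,19.6)
E
```

```text
time: 21.7
tcp_pos: [0.441, -0.3953, 0.113]
eef_rot: [-179.6, 0.2, 19.3]
force: [-0.5, 0.5, -0.8]
width: 1.0
gripper_force: 0.0
time: 21.87
tcp_pos: [0.4438, -0.3935, 0.1176]
eef_rot: [-180.0, -0.0, 19.5]
force: [0.5, -0.4, -1.0]
width: 0.999
gripper_force: 0.0
80 243 [-3.1  7.9] [22.35809326 26.71412136]
95 170 [-3.   8.7] [21.46731251 27.4496082 ]
head t 1864 [ 99.4033927  144.90997099] crest 127.31395834769623
tcp [ 444.1 -393.6  118.1] rot [ 1.7997e+02 -3.0000e-02  1.9560e+01] | d cm [ 0.02  0.19 11.01] tw -0.001 rows 2.6
```

View pics/w7.png

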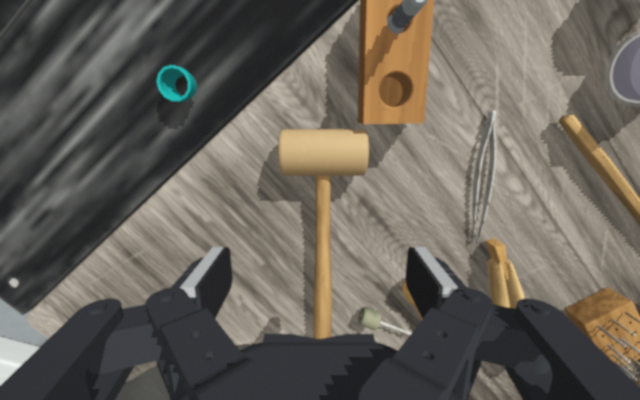

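The mallet is under the tool: head (324,152), handle along column 323. Descend with half-open jaws and grip.

```bash
python3 -m handwheel '0.4 0 0.2 2 0; 0.5 0 0.3 5 0; 0.5 0 0.3 8 0; 0.5 0 0.3 10 0; 0.5 0 0.3 10.8 0; 0.5 0 0.3 11 0; 0.5 0 0.3 11 0; 0.6 0 0.3 11 0; 0.7 0 0.3 11 0; 0.8 0 0.3 11 0; 0.9 0 0.3 11 0; 1 0 0.3 11 0' 40
python3 -m handwheel '1 0 0 0 0; 1 0 0 0 0; 1 0 0 0 0; 1 0 0 0 0; 1 0 0 0 0' 90
python3 -m handwheel '1 0 0 -0.3 0; 1 0 0 -1 0; 1 0 0 -2 0; 1 0 0 -4 0; 1 0 0 -6.5 0; 1 0 0 -9 0; 1 0 0 -10 0; 1 0 0 -10 0; 1 0 0 -10 0; 1 0 0 -10 0'
python3 - <<'E'
from h import *
p,d,i=grab('wrist'); X=cloud(d,i).reshape(-1,3)*1000; s=arm.get_state(); c=s['tcp_pos']*1000; print(s['torque'])
a=np.radians(s['eef_rot'][2]); u=np.array([np.cos(a),np.sin(a)]); w=np.array([u[1],-u[0]])
t=(X[:,:2]-c[:2])@u; v=(X[:,:2]-c[:2])@w
q=(t>15)&(t<75)&(np.abs(v)<45)&(X[:,2]>60); print('head',q.sum(),'t',np.percentile(t[q],[1,99]),'v',np.percentile(v[q],[1,99]),'z',X[q,2].max())
k=q&(X[:,2]>X[q,2].max()-6)
print(np.linalg.lstsq(np.c_[v[k],np.ones(k.sum())],X[k,2],rcond=None)[0],np.linalg.lstsq(np.c_[v[k],np.ones(k.sum())],t[k],rcond=None)[0])
h=(t>8)&(t<18)&(np.abs(v)<12)&(X[:,2]>c[2]); print('handle near',h.sum(),np.percentile(X[h,2],95)-c[2],'v',np.percentile(v[h],[2,98]))
goal(469.1,-98.5,110,-3)
cv2.imwrite('pics/w8.png',p)
E
```

```text
time: 22.92
tcp_pos: [0.4448, -0.3983, 0.0087]
eef_rot: [179.9, -0.0, 19.5]
force: [-0.6, 1.4, 6.0]
width: 0.134
gripper_force: 39.1
time: 23.33
tcp_pos: [0.4449, -0.3982, 0.0088]
eef_rot: [179.9, -0.0, 19.5]
force: [-0.5, 2.1, 6.6]
width: 0.124
gripper_force: 88.0
time: 24.17
tcp_pos: [0.4437, -0.397, 0.1059]
eef_rot: [-179.9, 0.1, 19.5]
force: [-1.0, 0.9, -1.6]
width: 0.118
gripper_force: 88.0
[-0.01970279  0.01392891  0.03535785]
head 25006 t [15.69936094 59.26897712] v [-31.72556867  32.3051539 ] z 208.2727577277452
[-3.84279161e-04  2.04871248e+02] [-2.13007713e-03  1.91938311e+01]
handle near 9392 93.56527748064383 v [-11.44876588  11.580675  ]
tcp [ 443.6 -397.   105.6] rot [-1.7983e+02  7.0000e-02  1.9460e+01] | d cm [ 12.35 -27.3   -0.38] tw 0.392 rows 7.2
```

View pics/w8.png

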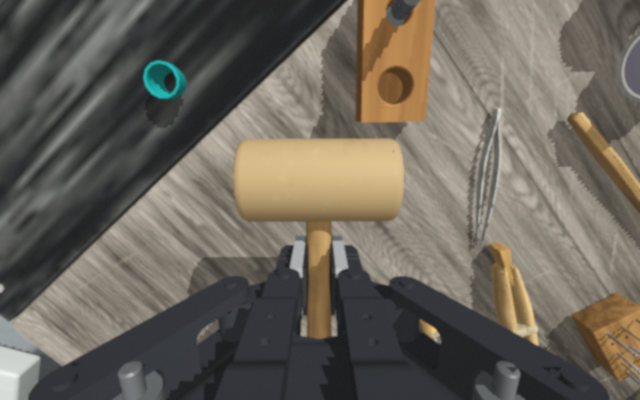

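The mallet is held level and square to the tool (head (319,180)). Carry it across.

```bash
python3 -m handwheel '1 0.7 -1 0 0.03; 1 1.8 -3.5 0 0.07; 1 3.2 -6.5 0 0.11; 1 4.6 -9.8 0 0.15; 1 6 -13 0 0.19; 1 7.4 -16.2 0 0.23; 1 8.8 -19.5 0 0.27; 1 10.2 -22.5 0 0.31; 1 11.3 -25 0 0.35; 1 12 -26.6 0 0.38; 1 12.35 -27.3 0 0.392; 1 12.35 -27.3 0 0.392'
python3 -m handwheel '1 0 0 1 0; 1 0 0 2 0; 1 0 0 3 0; 1 0 0 3 0; 1 0 0 3 0; 1 0 0 3 0'
python3 - <<'E'
from h import *
goal(469.1,-98.5,7,-3)
s=arm.get_state(); 
p,d,i=grab('wrist'); X=cloud(d,i).reshape(-1,3)*1000; c=s['tcp_pos']*1000
a=np.radians(-5); B=(X[:,:2]-[512,-21.5])@np.array([[np.cos(a),-np.sin(a)],[np.sin(a),np.cos(a)]])
q=(X[:,2]>c[2]+8)&(X[:,2]<c[2]+40)&(B[:,0]>-25)&(B[:,0]<40)&(B[:,1]<-35)&(B[:,1]>-125)
print('head B x',np.percentile(B[q,0],[1,99]),'y',np.percentile(B[q,1],[1,99]),'z',np.percentile(X[q,2],98))
e=(X[:,2]>21)&(X[:,2]<30)&(np.abs(B[:,0])<28)&(np.abs(B[:,1])<40); print('bench right edge',np.percentile(B[e,1],[1,99]))
cv2.imwrite('pics/w9.png',p)
p,d,i=grab('top'); cv2.imwrite('pics/t9.png',p)
E
```

```text
time: 25.22
tcp_pos: [0.4691, -0.0971, 0.1061]
eef_rot: [-179.9, 0.2, -2.9]
force: [-0.5, -0.9, -1.4]
width: 0.119
gripper_force: 88.2
time: 25.72
tcp_pos: [0.4699, -0.0997, 0.0773]
eef_rot: [180.0, 0.0, -3.0]
force: [0.2, -0.6, -2.2]
width: 0.115
gripper_force: 88.2
tcp [469.9 -99.7  77.3] rot [ 1.80e+02  1.00e-02 -3.01e+00] | d cm [-0.08 -0.12  7.03] tw -0.0 rows 1.7
head B x [-24.73054209  24.58890575] y [-112.81769442  -47.73341591] z 109.92388377519066
bench right edge [-31.39449584   5.18409043]
```

View pics/w9.png

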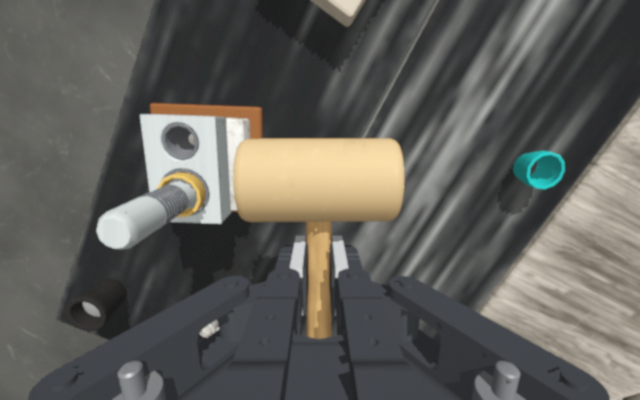

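Head face is about 9 mm from the pad and everything is clear. Lower, with a 2 mm shift towards the block.

```bash
python3 -m handwheel '1 0 -0.1 1 0; 1 0 -0.25 2.5 0; 1 0 -0.25 4 0; 1 0 -0.25 5.3 0; 1 0 -0.25 6.2 0; 1 0 -0.25 6.7 0; 1 0 -0.25 6.95 0; 1 0 -0.25 7.05 0; 1 0 -0.25 7.1 0; 1 0 -0.25 7.1 0; 1 0 -0.25 7.1 0'
```

```text
time: 26.73
tcp_pos: [0.4703, -0.0969, 0.0068]
eef_rot: [180.0, -0.1, -3.0]
force: [0.4, 0.1, -2.0]
width: 0.119
gripper_force: 88.2
```

```bash
python3 -m handwheel '1 0 0 0.05 0; 1 0 0 0.1 0; 1 0 0 0.12 0; 1 0 0 0.12 0; 1 0 0 0.12 0'
python3 -m handwheel '0.82 0 0 0 0; 0.8 0 0 0 0; 0.75 0 0 0 0; 0.7 0 0 0 0; 0.68 0 0 0 0; 0.66 0 0 0 0; 0.66 0 0 0 0; 0.66 0 0 -0.5 0; 0.66 0 0 -2 0; 0.66 0 0 -5 0; 0.66 0 0 -9 0; 0.66 0 0 -12 0'
python3 -m handwheel '0.66 0 2 -4 0; 0.66 0 5 -8 0; 0.66 0 9 -10 0; 0.66 0 13 -10 0; 0.66 0 16 -10 0; 0.66 0 18 -10 0; 0.66 0 18 -10 0'
python3 - <<'E'
from h import *
p,d,i=grab('top'); X=cloud(d,i).reshape(-1,3)*1000; cv2.imwrite('pics/t10.png',cv2.resize(p[90:340,150:470],None,fx=2.4,fy=2.4))
a=np.radians(-5); B=(X[:,:2]-[512,-21.2])@np.array([[np.cos(a),-np.sin(a)],[np.sin(a),np.cos(a)]])
q=(X[:,2]>15)&(X[:,2]<45)&(B[:,0]>-30)&(B[:,0]<60)&(B[:,1]<-42)&(B[:,1]>-130)
print('head',np.percentile(B[q],[1,99],axis=0),np.percentile(X[q,2],98))
for x in (-180,-140,-100,-60):
  h=(X[:,2]>11)&(X[:,2]<35)&(np.abs(B[:,0]-x)<8)&(np.abs(B[:,1]+85)<18); print(x,h.sum(),np.percentile(B[h,1],[3,97]),np.percentile(X[h,2],95))
q=(X[:,2]>108)&(X[:,2]<120)&(np.hypot(X[:,0]-499,X[:,1]+20)<20); print('punch',q.sum(),X[q].mean(0))
q=(X[:,2]>44)&(X[:,2]<51)&(np.abs(B)<45).all(1); print('blk',cv2.minAreaRect(X[q,:2].astype(np.float32)))
E
```

```text
time: 27.15
tcp_pos: [0.4702, -0.0968, 0.0058]
eef_rot: [180.0, -0.1, -3.0]
force: [-1.7, 1.0, 4.7]
width: 0.118
gripper_force: 89.1
time: 28.15
tcp_pos: [0.4701, -0.0968, 0.1276]
eef_rot: [180.0, -0.1, -3.0]
force: [0.9, 0.2, 0.6]
width: 0.339
gripper_force: 0.0
time: 28.73
tcp_pos: [0.4599, -0.2806, 0.2254]
eef_rot: [179.9, -0.0, -3.2]
force: [-0.6, 0.6, 0.2]
width: 0.338
gripper_force: 0.0
head [[-11.96468285 -86.53056441]
 [ 23.97989488 -43.63206267]] 40.021679816589Traceback (most recent call last):
  File "<stdin>", line 7, in <module>
    return _quantile_unchecked(
        a, q, axis, out, overwrite_input, method, keepdims, weights)
    return _ureduce(a,
                    func=_quantile_ureduce_func,
    ...<5 lines>...
                    overwrite_input=overwrite_input,
                    method=method)
    r = func(a, **kwargs)
    result = _quantile(arr,
                       quantiles=q,
    ...<2 lines>...
                       out=out,
                       weights=wgt)
    slices_having_nans = np.isnan(arr[-1, ...])
                                  ~~~^^^^^^^^^
IndexError: index -1 is out of bounds for axis 0 with size 0
```

View pics/t10.png

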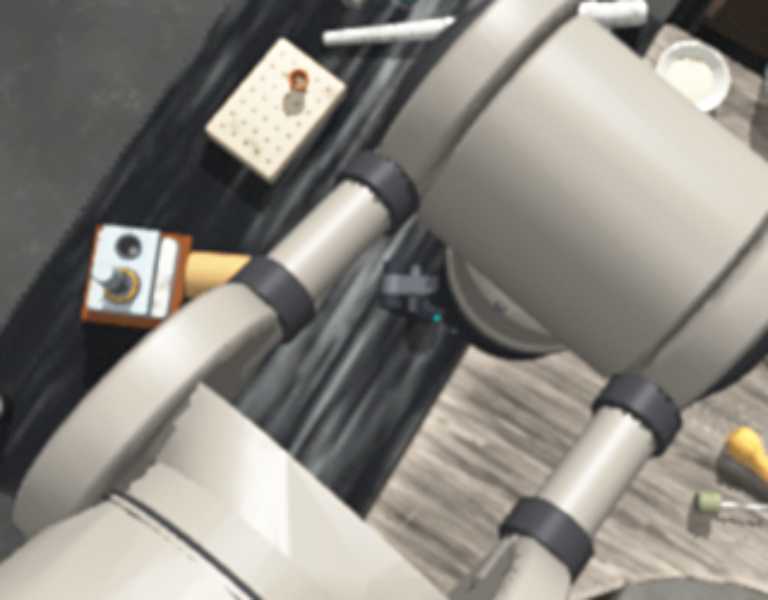

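The head lies beside the block (face at bench y ≈ -44 mm, top at z 40 mm), but the arm hides the handle. I'll clear off and verify the rest.

```bash
python3 -m handwheel '0.66 -1 3 0 0; 0.66 -3 6 0 0; 0.66 -5 9 0 0; 0.66 -8 12 0 0; 0.66 -10 15 0 0; 0.66 -13 17 0 0; 0.66 -16 19 0 0; 0.66 -18 20 0 0; 0.66 -20 20 0 0; 0.66 -20 20 0 0; 0.66 -20 20 0 0'
python3 - <<'E'
from h import *
p,d,i=grab('top'); X=cloud(d,i).reshape(-1,3)*1000; cv2.imwrite('pics/t11.png',cv2.resize(p[90:340,150:470],None,fx=2.4,fy=2.4))
a=np.radians(-5); B=(X[:,:2]-[512,-21.2])@np.array([[np.cos(a),-np.sin(a)],[np.sin(a),np.cos(a)]])
def pc(v,*k): return np.round(np.percentile(v,k,axis=0),1).tolist() if len(v) else None
q=(X[:,2]>15)&(X[:,2]<45)&(B[:,0]>-30)&(B[:,0]<60)&(B[:,1]<-42)&(B[:,1]>-130)
print('head',pc(B[q],1,99),pc(X[q,2],98))
for x in (-180,-140,-100,-60):
  h=(X[:,2]>14)&(X[:,2]<35)&(np.abs(B[:,0]-x)<8)&(np.abs(B[:,1]+85)<18); print(x,h.sum(),pc(B[h,1],3,97),pc(X[h,2],95))
q=(X[:,2]>108)&(X[:,2]<120)&(np.hypot(X[:,0]-499,X[:,1]+20)<20); print('punch',q.sum(),X[q].mean(0))
q=(X[:,2]>44)&(X[:,2]<51)&(np.abs(B)<45).all(1); print('blk',cv2.minAreaRect(X[q,:2].astype(np.float32)))
E
```

```text
time: 29.7
tcp_pos: [0.2504, -0.4649, 0.2254]
eef_rot: [-180.0, -0.0, -3.0]
force: [0.1, 0.5, -0.1]
width: 0.339
gripper_force: 0.0
head [[-28.0, -110.4], [24.1, -44.5]] [39.7]
-180 74 [-92.0, -77.4] [19.7]
-140 80 [-90.5, -74.9] [22.8]
-100 68 [-87.6, -74.1] [22.5]
-60 58 [-85.1, -73.4] [24.4]
punch 80 [498.93448469 -20.11339884 112.0650517 ]
blk ((512.1478881835938, -20.07819366455078), (42.71765899658203, 64.00408935546875), 85.15861511230469)
```

View pics/t11.png

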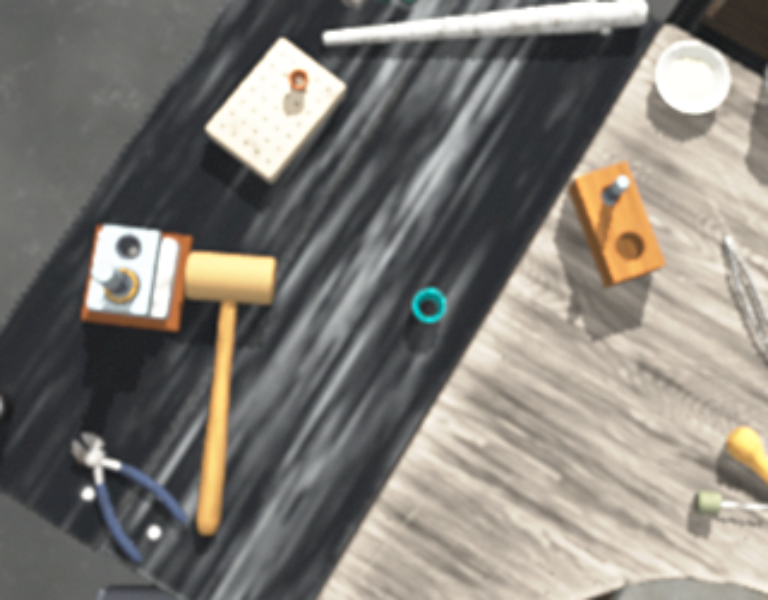

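The bezel block with bezel and upright punch sits central on the bench block (crop (125,275)). The mallet lies flat along its right side, head at (230,278), handle back towards the robot and clear of the pliers. The narrow bezel and narrow punch are where they were. Handing in.

```bash
python3 -c "
from rig import arm
print(arm.sign_off())"
```

```text
the job is handed in; nothing more can be done
None
```

The job is handed in at about 30 s: the bezel block is square on the bench block within about 1 mm of centre, the wide bezel is seated with the wide punch upright in it, and the mallet lies flat about 5 mm off the leather pad on the right with its handle towards the robot; no result came back at hand-in.

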